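# Push the label plate out over the end of the ledge

### The arm

A 6-joint arm with a two-finger parallel gripper is mounted at the origin on a cart in front of the work surface, level with it; the furniture and walls round the work are solid. World frame = base frame: x ahead of the robot, y to its left, z up, the work surface at z = 0. Lengths are in m, angles in rad, forces in N, time in s.
With the tool pointing down it reaches from about 0.35 to 0.975 m from the base axis. Payload 4.9 kg.
Tool frame: the origin (TCP) lies at the very end of the fingers, on their centre line; the grasp point (between the pads) lies 19 mm behind it; z points along the fingers, x is the direction in which the jaws open and shut, and the axes are right-handed (so a half turn about z gives the same grasp; the last joint's range is limited). The gripper opens to 85 mm and grips with 20 to 120 N. Pads are 22 mm wide; open, the fingers measure 114 mm over their backs; the gripper's body (76 mm by 85 mm) begins 54 mm behind the grasp point. The pads swing forward as they close: fully open they stand 13 mm farther back than shut.
Start: joints at [-1.418, 0.053, 1.613, -0, 1.476, -0.119], TCP at [0.168, -0.602, 0.231] pointing down, gripper open.
Joint ranges: [-3.01, 3.01], [-1.01, 2.22], [0.06, 2.58], [-1.02, 4.17], [0.09, 2.62], [-3.14, 3.14]. Speed limits (rad/s): [2.57, 2.57, 3.14, 3.14, 3.14, 3.14].

### API

Orientations are given as a rotation vector (axis times angle).
In Python, from station import ctrl, get_image, calibration, job gives the robot as it stands.
- The arm moves only by the tool jog_arm, never from a script. Its argument "deltas" is a list of rows, each a list of 3 entries, a list of its own where there are three numbers: the turn, a rotation vector about the tool's x, y, z in degrees, then the shift along the tool's x, y, z in m, then the finger opening in m, from 0 to 0.0854. In form: [[[ax, ay, az], [tx, ty, tz], gripper], ...]. A call has 1 to 12 rows; each row is the pose to reach, as a shift and turn from the pose commanded when the call began, along the tool's axes at that moment; what a row does not reach only later rows make up. A row lasts 1/12 s, in which the tool goes at most 41.7 mm and 7.16 degrees, less where a joint would pass 70% of its speed; a pose out of reach is approached as far as the arm can. A call with a gripper value outside its range is refused whole. The fingers move at their own pace and stop on an object; "squeeze" is the grip in N (left out, the last holds). Time passes only in rows, so rows that repeat a pose let the fingers close. It gives the time, the measured TCP pose, the force and the opening at its end, in the units of the state.
- ctrl.get_obs(): the state, without advancing time (a new reading comes with each control period).
- get_image(name): name is "scene" or "top" or "wrist"; returns the picture (400x640x3 uint8, red, green, blue); there is no depth.
- calibration(name): a dict with "mtx" (3x3 intrinsics, pixels), "k1" (the pictures are not rectified: a ray, as slopes to the right and down, at radius r is drawn at 1 + k1 r^2 times it, then the intrinsics apply), "origin" and "rotation" of the camera in the world; the wrist camera has in their place "tool_from_camera" (4x4, takes a point from camera to tool coordinates, whose origin is the TCP and whose axes are the tool frame's). Camera axes: x right, y up, looking along -z (the intrinsics and any distortion apply to the point x, -y, -z); pixel columns grow to the right and rows downward; lengths in m; the calibration is good to about 2 mm. A picture is of the moment at which its call begins: read the wrist's pose just before it. calibration takes no time and is no camera call.
- job.finish_job(): hands the job in, once; it reports no verdict.
The state is a dict: "t": time; "q": joint angles; "dq": joint speeds; "effort": joint torques, N m; "tool_pos": TCP position; "tool_rot": TCP orientation; "contact_force": force on the tool from outside, world axes, zero at the start; "wrist_torque": the same for the moment, N m; "opening": finger opening in m.
Only numpy, scipy, OpenCV 4.12 (cv2) and the standard library are available. Lean on these libraries where they do the work, as an engineer would, in place of code of your own. Each camera call takes 0.05 s, during which the arm holds its last target.

### The job

Push the longer metal plate (the one with a hole in each corner) along its lane, away from the upright end stop, until about a third of its length sticks out over the open end of the dark grey metal ledge, so that its edge can be seen and taken hold of later. Only push it with the fingertips: do not pick it up, lift it or let it tip off. Leave the shorter plate and the vial, dish and timer where they are, and finish clear of everything.

Things in the scene. Friction and masses are not known exactly. Their poses are not given: they have to be found in the camera images.
- ledge: dark grey sheet-metal ledge, fixed. Origin at worktop height; own x across, y along, z up. Flat deck 138 mm wide, top at z = 50 mm, from the open end (y = -140 mm, no lip) to the upright end stop (inner face y = 156 mm, 18 mm above deck). Two lanes 62 mm wide, centred at x = -34 and +34 mm, parted by a 6 mm rib; rib and 4 mm outer lips stand 4 mm above deck
- ledge_open_end (a point): middle of the top of the ledge's open end (own x = 0, y = -140 mm, 50 mm above the worktop); axes as the ledge
- long_plate: the plate to push: bare aluminium, 56 x 120 x 6 mm (x, y, z), a 10 mm hole in each corner, 0.08 to 0.15 kg; lies loose and flat on the deck in either lane, its y along the ledge (same way as the ledge's y), 3 mm play each side. Origin: centre of its underside. Tips off if more than half of it (60 mm) hangs over
- long_plate_edge (a point): middle of the long plate's leading end face (plate x = 0, y = -60 mm, 3 mm above its underside), the edge that must come out over the open end
- short_plate: the other plate, to be left alone: plain bare aluminium without holes, 56 x 80 x 6 mm, lies in the other lane. Origin: centre of its underside
- vial: small brown glass vial with white cap, 23 mm across, 46 mm high, stands on the worktop beside the ledge on its -x side; origin under its centre; leave alone
- petri: round covered dish with pink filling, 61 mm across, 15 mm high, on the worktop beside the ledge on its +x side; origin under its centre; leave alone
- timer: white bench timer, 60 x 66 x 20 mm, on the worktop beyond the open end; origin under its centre; leave alone

How it is judged:
At the end, for the whole second after the job is handed in: The long plate lies flat and at rest on the ledge, in line with it (within 0.12 rad), its leading edge 28 to 51 mm beyond the open end (a third of its length is 40 mm); the short plate is within 10 mm, and vial, dish and timer within 15 mm, of where they started (y of long_plate_edge in the frame of ledge_open_end between -0.051 and -0.028 m and angle between the y axis of long_plate and the y axis of ledge, either way round below 0.12 rad and angle between long_plate's own z axis and vertical below 0.05 rad and z of long_plate in the frame of ledge between 0.047 and 0.053 m and linear speed of long_plate below 0.01 m/s and distance of short_plate from where it was at the start of the episode below 0.01 m and distance of each of vial, petri, timer from where it was at the start of the episode below 0.015 m); the robot touches nothing.
It fails at once if the long plate is lifted off the ledge or falls from it (z of long_plate in the frame of ledge above 0.058 m or z of long_plate in the frame of ledge below 0.035 m).
It fails at once if the long plate is tipped up (angle between long_plate's own z axis and vertical above 0.2 rad).
It fails at once if the short plate is shifted by more than 10 mm (distance of short_plate from where it was at the start of the episode above 0.01 m).
It fails at once if the vial, dish or timer is shifted by more than 15 mm (distance of any of vial, petri, timer from where it was at the start of the episode above 0.015 m).
It also fails if it takes over 37 s, if anything falls off the work surface, if the arm or the gripper's body presses on something with over 40 N, if the wrist force passes 120 N, or if a joint passes its speed limit or range.

## Working session

There is one attempt and no reset: what is moved stays moved. The work goes in short steps, Python scripts to look and compute and a tool call to move; the robot and the scene stay as the last step left them, time stands still between calls to the robot, and variables do not carry over. Pictures are saved under pics/ and viewed, and the job is handed in when it is done.

Besides the shell and the picture viewer there is one more tool, called as name([rows], argument=value, ...), one row to a line, values as JSON. jog_arm: Moves the arm, as the interface text tells. Its arguments: {"type":"object","properties":{"deltas":{"type":"array","items":{"type":"array"}},"squeeze":{"type":"number"}},"required":["deltas"]}

```bash
mkdir -p pics; ls
python3 - <<'E'
from station import ctrl,get_image,calibration
import cv2
o=ctrl.get_obs();print(o)
for n in("scene","top"):
    cv2.imwrite(f"pics/{n}0.png",get_image(n)[:,:,::-1]);print(calibration(n))
print(calibration("wrist"))
E
```

```text
pics
{'t': 0.0, 'q': array([-1.41801446e+00,  5.33486771e-02,  1.61430022e+00,  1.89509831e-06,
        1.47603215e+00, -1.19022479e-01]), 'dq': array([ 8.13374929e-05,  2.04797659e-04, -1.12627446e-03, -1.07312524e-03,
       -7.06702255e-04, -1.38995846e-03]), 'effort': array([ 9.18160440e-04, -3.93683410e+01, -3.70174026e+01, -3.44750208e-05,
        7.13213172e-03,  8.12741490e-06]), 'tool_pos': array([ 0.16768386, -0.60142695,  0.2300644 ]), 'tool_rot': array([-2.50077096e+00,  1.89910940e+00,  2.35529096e-03]), 'contact_force': array([-0.73076731, -0.17092579, -0.62901327]), 'wrist_torque': array([-0.00496257, -0.02064474, -0.02011959]), 'opening': 0.08555113707445954}
{'mtx': array([[464.95818386,   0.        , 317.28008368],
       [  0.        , 464.95818386, 197.63762873],
       [  0.        ,   0.        ,   1.        ]]), 'k1': 0.01878631150703567, 'origin': array([0.11539434, 0.60005284, 0.48841318]), 'rotation': array([ 0.38014484, -1.34310408, -2.2364092 ])}
{'mtx': array([[419.99413794,   0.        , 322.42928727],
       [  0.        , 419.99413794, 202.06699123],
       [  0.        ,   0.        ,   1.        ]]), 'k1': -0.0073175576974549815, 'origin': array([ 0.36489462, -0.07450924,  0.92289016]), 'rotation': array([ 0.14097264, -0.13082036, -1.55721834])}
{'mtx': array([[343.04291079,   0.        , 318.39920132],
       [  0.        , 343.04291079, 200.5464104 ],
       [  0.        ,   0.        ,   1.        ]]), 'k1': -0.03286197908841368, 'tool_from_camera': array([[ 9.99999607e-01, -8.38827583e-04, -2.86420973e-04,
        -4.65767339e-04],
       [-8.85189572e-04, -9.61820068e-01, -2.73681154e-01,
        -6.98250809e-02],
       [-4.59141395e-05,  2.73681300e-01, -9.61820432e-01,
        -1.42609081e-01],
       [ 0.00000000e+00,  0.00000000e+00,  0.00000000e+00,
         1.00000000e+00]])}
```

View pics/top0.png

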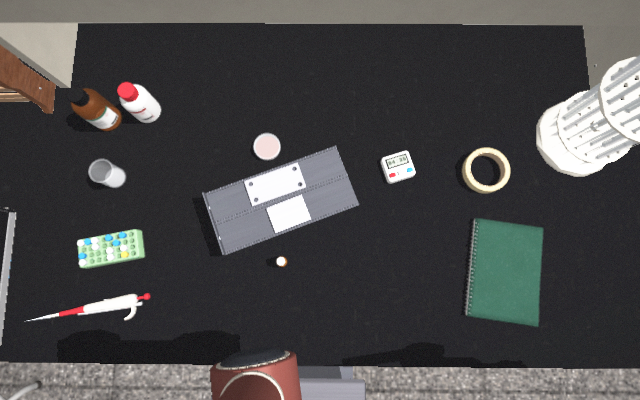

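View pics/scene0.png

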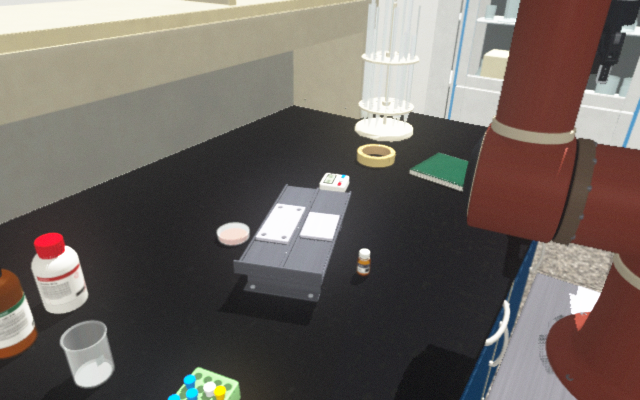

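The top view shows the ledge running from its end stop at about (215,225) to its open end at about (348,175). The long plate, with holes, is in the petri-side lane at (275,184). The short plate is at (289,214), the vial at (281,261) and the timer at (398,167).

```bash
cat > h.py <<'E'
import numpy as np,cv2
from scipy.spatial.transform import Rotation as R
from station import ctrl,get_image,calibration
def ray(cal,pts,z,o=None,Rm=None):
    K=cal['mtx'];k=cal['k1']
    if o is None: o=cal['origin'];Rm=R.from_rotvec(cal['rotation']).as_matrix()
    u=cv2.undistortPoints(np.array(pts,float).reshape(-1,1,2),K,np.array([k,0,0,0,0.])).reshape(-1,2)
    d=np.c_[u[:,0],-u[:,1],-np.ones(len(u))]@Rm.T
    s=(z-o[2])/d[:,2]
    return (o+d*s[:,None])[:,:2]
def proj(cal,P,o=None,Rm=None):
    if o is None: o=cal['origin'];Rm=R.from_rotvec(cal['rotation']).as_matrix()
    c=(np.atleast_2d(P)-o)@Rm; u=np.c_[c[:,0],-c[:,1]]/(-c[:,2:])
    u=u*(1+cal['k1']*(u**2).sum(1,keepdims=True))
    return u@cal['mtx'][:2,:2].T+cal['mtx'][:2,2]
def wristpose(cal,ob):
    T=np.eye(4);T[:3,:3]=R.from_rotvec(ob['tool_rot']).as_matrix();T[:3,3]=ob['tool_pos']
    W=T@cal['tool_from_camera'];return W[:3,3],W[:3,:3]
E
python3 - <<'E'
from h import *
im=cv2.imread("pics/top0.png");cal=calibration("top")
c=im[135:265,195:365];cv2.imwrite("pics/top0z.png",cv2.resize(c,None,fx=4.5,fy=4.5,interpolation=cv2.INTER_CUBIC))
g=im.min(2)
m=(g>150).astype(np.uint8)
cs,_=cv2.findContours(m,cv2.RETR_EXTERNAL,cv2.CHAIN_APPROX_NONE)
for k in cs:
    if cv2.contourArea(k)<300: continue
    x,y,w,h=cv2.boundingRect(k)
    if not(200<x<360 and 140<y<260):continue
    P=ray(cal,k.reshape(-1,2),0.056)
    r=cv2.minAreaRect((P*1000).astype(np.float32));print('plate',cv2.boundingRect(k),r, cv2.boxPoints(r).round(1).tolist())
mm=((g>45)).astype(np.uint8);mm[:,:195]=0;mm[:,365:]=0;mm[:140]=0;mm[258:]=0
mm=cv2.morphologyEx(mm,cv2.MORPH_OPEN,np.ones((3,3)))
cs,_=cv2.findContours(mm,cv2.RETR_EXTERNAL,cv2.CHAIN_APPROX_NONE)
k=max(cs,key=cv2.contourArea);P=ray(cal,k.reshape(-1,2),0.054)
r=cv2.minAreaRect((P*1000).astype(np.float32));print('ledge',cv2.boundingRect(k),r,cv2.boxPoints(r).round(1).tolist())
E
```

```text
plate (266, 194, 46, 39) ((492.6432800292969, 2.8758316040039062), (58.28531265258789, 80.7368392944336), 21.999069213867188) [[450.5, 29.399999618530273], [480.70001220703125, -45.5], [534.7999877929688, -23.600000381469727], [504.5, 51.20000076293945]]
plate (244, 162, 62, 45) ((554.454833984375, 32.67284393310547), (65.94741821289062, 122.20829010009766), 21.154539108276367) [[501.70001220703125, 77.80000305175781], [545.7999877929688, -36.20000076293945], [607.2999877929688, -12.399999618530273], [563.2000122070312, 101.5999984741211]]
ledge (202, 145, 158, 111) ((522.461181640625, 20.585372924804688), (144.90786743164062, 304.0782165527344), 20.99896240234375) [[400.29998779296875, 136.60000610351562], [509.29998779296875, -147.3000030517578], [644.5999755859375, -95.4000015258789], [535.5999755859375, 188.5]]
```

View pics/top0z.png

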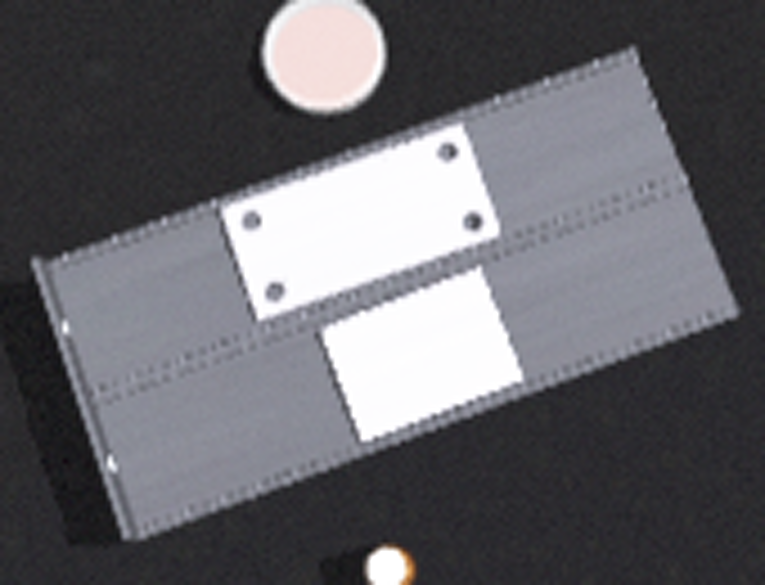

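Run:
```python
from h import *
cal=calibration("top")
Z=lambda l:[(195-.39+x/4.5,135-.39+y/4.5) for x,y in l]
pl=ray(cal,Z([(220,205),(463,124),(499,238),(260,321)]),.056)*1000
oe=ray(cal,Z([(633,48),(741,316)]),.054)*1000
st=ray(cal,Z([(35,260),(128,540)]),.068)*1000
sh=ray(cal,Z([(320,328),(480,267),(522,379),(362,443)]),.056)*1000
print(pl.round(1),oe.round(1),st.round(1),sh.round(1))
y=st.mean(0)-oe.mean(0);L=np.linalg.norm(y);y/=L;x=np.array([y[1],-y[0]]);print('L',L,'y',y,np.degrees(np.arctan2(*y[::-1])), 'w dir',(oe[0]-oe[1])/np.linalg.norm(oe[0]-oe[1]),np.linalg.norm(oe[0]-oe[1]))
x2=(oe[0]-oe[1]);o=oe.mean(0)
for n,q in(('pl',pl),('st',st),('sh',sh)):print(n,np.c_[(q-o)@x,(q-o)@y].round(1))
print('o',o)
ob=ctrl.get_obs();M=R.from_rotvec(ob['tool_rot']).as_matrix();print(M.round(3))
```

```text
[[562.2  99.5]
 [602.5 -14.1]
 [547.5 -32.1]
 [507.1  78.5]] [[ 641.2  -94.5]
 [ 511.8 -145.4]] [[532.7 181.6]
 [404.7 132. ]] [[504.   50.4]
 [533.6 -23.5]
 [481.  -43.9]
 [450.6  29.3]]
L 297.0533798012491 y [-0.3628321   0.93185453] 111.27422698336879 w dir [0.9306495  0.36591189] 139.11394843662714
pl [[ 66.3 209.7]
 [ 62.6  89.2]
 [  4.9  92.4]
 [  7.3 210.1]]
st [[ 68.7 296.9]
 [-68.7 297.2]]
sh [[ -5.7 185.1]
 [ -5.  105.5]
 [-61.4 105.6]
 [-63.1 184.8]]
o [ 576.48959425 -119.99153109]
[[ 0.268 -0.963 -0.   ]
 [-0.963 -0.268  0.002]
 [-0.002 -0.    -1.   ]]
```

jog_arm([
  [[0,0,-95.8],[-0.601,-0.532,0],0.0],
  [[0,0,-95.8],[-0.601,-0.532,0],0.0],
  [[0,0,-95.8],[-0.601,-0.532,0],0.0],
  [[0,0,-95.8],[-0.601,-0.532,0],0.0],
  [[0,0,-95.8],[-0.601,-0.532,0],0.0],
  [[0,0,-95.8],[-0.601,-0.532,0],0.0],
  [[0,0,-95.8],[-0.601,-0.532,0],0.0],
  [[0,0,-95.8],[-0.601,-0.532,0],0.0],
  [[0,0,-95.8],[-0.601,-0.532,0],0.0],
  [[0,0,-95.8],[-0.601,-0.532,0],0.0],
  [[0,0,-95.8],[-0.601,-0.532,0],0.0],
  [[0,0,-95.8],[-0.601,-0.532,0],0.0],
])

```text
t: 1.1
tool_pos: [0.3867, -0.1504, 0.2311]
tool_rot: [3.125, 0.324, 0.001]
contact_force: [1.0, 0.2, 0.1]
opening: -0.0004
```

```bash
cat > go.py <<'E'
from h import *
import sys
# target: world mm x,y,z ; yaw of tool x deg
def rel(x,y,z,yaw=21.3):
    ob=ctrl.get_obs();M=R.from_rotvec(ob['tool_rot']).as_matrix()
    c,s=np.cos(np.radians(yaw)),np.sin(np.radians(yaw))
    T=np.array([[c,s,0],[s,-c,0],[0,0,-1.]])
    print('turn',np.degrees(R.from_matrix(M.T@T).as_rotvec()).round(2),'shift',(M.T@(np.array([x,y,z])/1000-ob['tool_pos'])).round(4),'t',ob['t'],ob['tool_pos'].round(4),ob['contact_force'].round(1),ob['opening'])
rel(*map(float,sys.argv[1:]))
E
python3 go.py 519 121 150
```

```text
turn [ 0.01 -0.02 -9.45] shift [ 0.1852 -0.2384  0.0811] t 1.1 [ 0.3867 -0.1504  0.2311] [1.  0.2 0.1] -0.00041950334103989944
```

jog_arm([
  [[0,0,-9.4],[0.185,-0.238,0.081],0.0],
  [[0,0,-9.4],[0.185,-0.238,0.081],0.0],
  [[0,0,-9.4],[0.185,-0.238,0.081],0.0],
  [[0,0,-9.4],[0.185,-0.238,0.081],0.0],
  [[0,0,-9.4],[0.185,-0.238,0.081],0.0],
  [[0,0,-9.4],[0.185,-0.238,0.081],0.0],
  [[0,0,-9.4],[0.185,-0.238,0.081],0.0],
  [[0,0,-9.4],[0.185,-0.238,0.081],0.0],
  [[0,0,-9.4],[0.185,-0.238,0.081],0.0],
  [[0,0,-9.4],[0.185,-0.238,0.081],0.0],
  [[0,0,-9.4],[0.185,-0.238,0.081],0.0],
  [[0,0,-9.4],[0.185,-0.238,0.081],0.0],
])

```text
t: 2.1
tool_pos: [0.5201, 0.1168, 0.1506]
tool_rot: [3.089, 0.568, 0.0]
contact_force: [-0.4, 0.3, -0.1]
opening: -0.0002
```

```bash
python3 go.py 519 121 60
python3 - <<'E'
from h import *
for n in("scene","wrist","top"):
    cv2.imwrite(f"pics/{n}1.png",get_image(n)[:,:,::-1])
E
```

```text
turn [ 0.02 -0.01 -0.45] shift [ 0.0004 -0.0043  0.0906] t 2.1 [0.5201 0.1168 0.1506] [-0.4  0.3 -0.1] -0.00016242626915057476
```

View pics/wrist1.png

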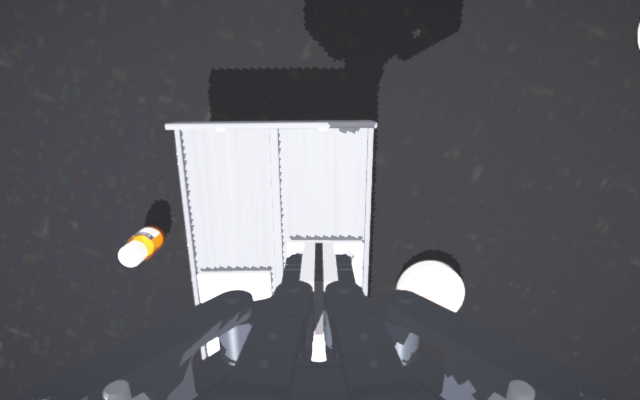

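View pics/scene1.png

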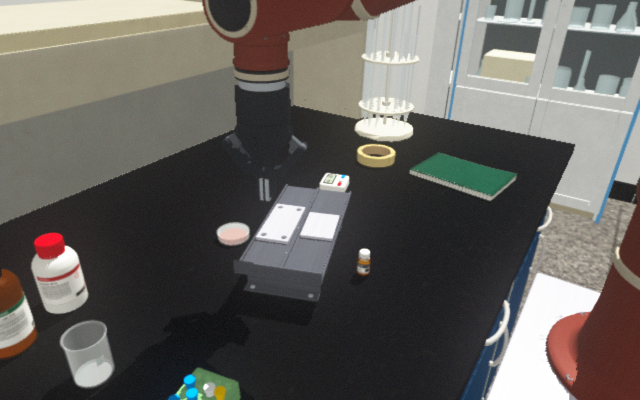

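The wrist view shows the stop at row 125, the plate's trailing edge at row ~240 (cols 289–364), and the fingers over the right lane. I'll check the edge position against the top camera's figures.

Run:
```python
from h import *
cal=calibration("wrist");ob=ctrl.get_obs();o,M=wristpose(cal,ob)
O=np.array([576.5,-120]);y=np.array([-.3628,.9319]);x=np.array([.9319,.3628])
for n,p,z in(('plate rear',[(289,241),(364,241)],.056),('stop top inner',[(170,129),(375,127)],.068),('lip/rib',[(276,200),(283,200),(371,200)],.054)):
    q=ray(cal,p,z,o,M)*1000;print(n,np.c_[(q-O)@x,(q-O)@y].round(1))
q=ob['tool_pos'][:2]*1000-O;print('tcp',q@x,q@y)
im=cv2.imread("pics/wrist1.png");cv2.imwrite("pics/w1z.png",cv2.resize(im[110:310,160:400],None,fx=3,fy=3))
```

```text
plate rear [[ 12.1 212.1]
 [ 68.  211.7]]
stop top inner [[-61.8 295.7]
 [ 71.1 295.8]]
lip/rib [[  3.4 243.3]
 [  8.5 243.3]
 [ 72.4 242.9]]
tcp 33.553552406303574 241.06681132732007
```

View pics/w1z.png

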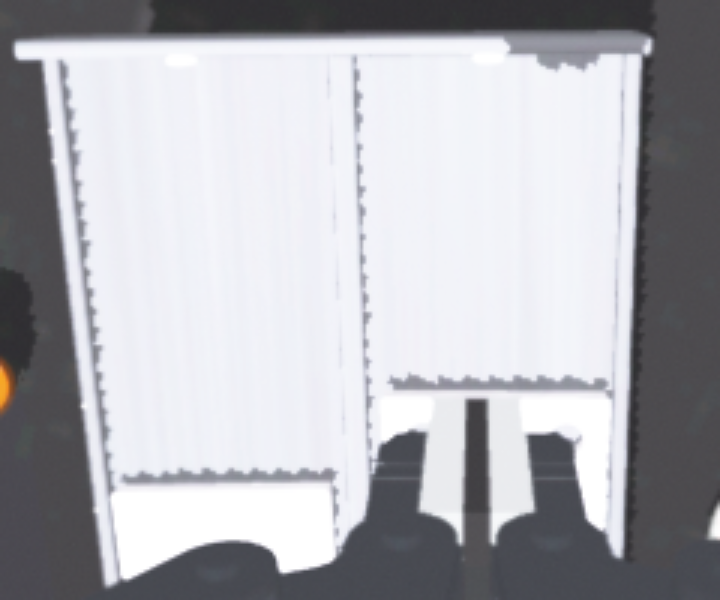

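jog_arm([
  [[0,0,0],[0.0,0.0,0.03],0.0],
  [[0,0,0],[0.0,0.0,0.05],0.0],
  [[0,0,0],[0.0,0.0,0.07],0.0],
  [[0,0,0],[0.0,0.0,0.08],0.0],
  [[0,0,0],[0.0,0.0,0.085],0.0],
  [[0,0,0],[0.0,0.0,0.085],0.0],
  [[0,0,0],[0.0,0.0,0.085],0.0],
])

```text
t: 2.83
tool_pos: [0.521, 0.1176, 0.0663]
tool_rot: [3.089, 0.57, 0.002]
contact_force: [0.5, -0.9, -0.5]
opening: -0.0003
```

```bash
python3 go.py 520.2 121 52
```

```text
turn [ 0.02 -0.08 -0.4 ] shift [ 0.0005 -0.0035  0.0143] t 2.8333 [0.521  0.1176 0.0663] [ 0.5 -0.9 -0.5] -0.0002843472624134461
```

jog_arm([
  [[0,0,0],[0.0,-0.003,0.005],0.0],
  [[0,0,0],[0.0,-0.003,0.009],0.0],
  [[0,0,0],[0.0,-0.003,0.012],0.0],
  [[0,0,0],[0.0,-0.003,0.014],0.0],
  [[0,0,0],[0.0,-0.003,0.014],0.0],
  [[0,0,0],[0.0,-0.003,0.014],0.0],
])

```text
t: 3.33
tool_pos: [0.5191, 0.1205, 0.0512]
tool_rot: [-3.089, -0.57, 0.0]
contact_force: [-0.4, -0.1, -0.6]
opening: -0.0
```

```bash
python3 go.py 520.2 121 52
```

```text
turn [-0.    0.02 -0.38] shift [ 0.0012 -0.     -0.0008] t 3.3333 [0.5191 0.1205 0.0512] [-0.4 -0.1 -0.6] -1.6023352542115076e-06
```

jog_arm([
  [[0,0,0],[0.001,0.005,-0.001],0.0],
  [[0,0,0],[0.001,0.01,-0.001],0.0],
  [[0,0,0],[0.001,0.015,-0.001],0.0],
  [[0,0,0],[0.001,0.02,-0.001],0.0],
  [[0,0,0],[0.001,0.025,-0.001],0.0],
  [[0,0,0],[0.001,0.03,-0.001],0.0],
  [[0,0,0],[0.001,0.035,-0.001],0.0],
  [[0,0,0],[0.001,0.04,-0.001],0.0],
  [[0,0,0],[0.001,0.045,-0.001],0.0],
  [[0,0,0],[0.001,0.05,-0.001],0.0],
  [[0,0,0],[0.001,0.055,-0.001],0.0],
  [[0,0,0],[0.001,0.06,-0.001],0.0],
])

```text
t: 4.33
tool_pos: [0.5418, 0.0644, 0.0524]
tool_rot: [-3.089, -0.57, -0.0]
contact_force: [-0.3, 1.8, 2.6]
opening: 0.0003
```

```bash
python3 go.py 520.2 121 52
python3 - <<'E'
from h import *
for n in("scene","top"):
    im=get_image(n)[:,:,::-1]
    im=im[135:265,195:365] if n=='top' else im[150:310,200:400]
    cv2.imwrite(f"pics/{n}2.png",cv2.resize(im,None,fx=3.5,fy=3.5,interpolation=cv2.INTER_CUBIC))
E
```

```text
turn [-0.01 -0.01 -0.39] shift [ 0.     -0.0606  0.0004] t 4.3333 [0.5418 0.0644 0.0524] [-0.3  1.8  2.6] 0.0002573783169212851
```

View pics/scene2.png

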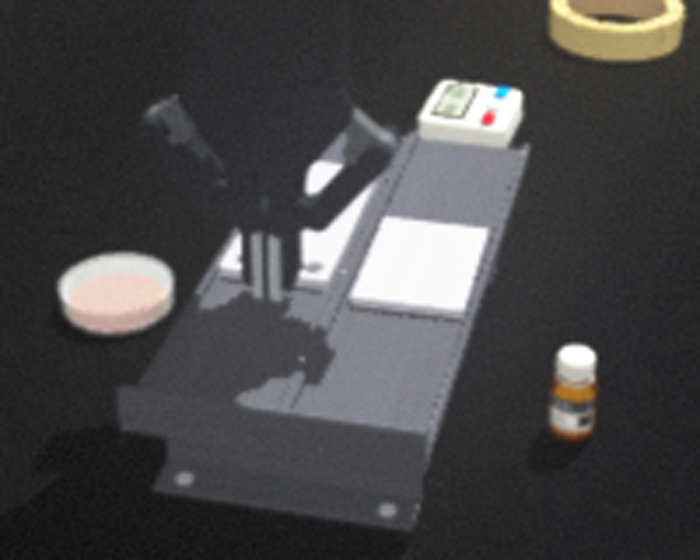

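View pics/top2.png

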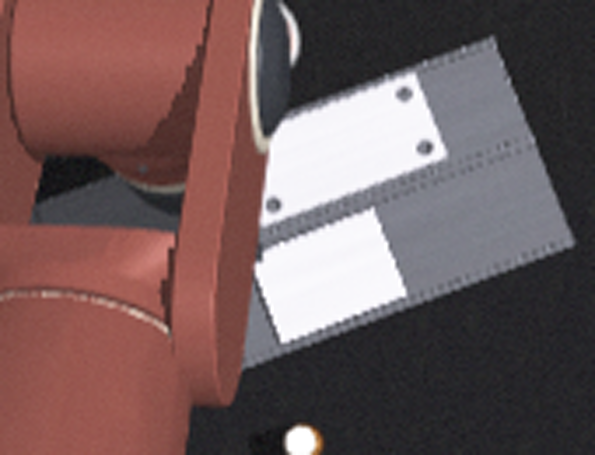

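Run:
```python
from h import *
cal=calibration("top")
O=np.array([576.5,-120]);y=np.array([-.3628,.9319]);x=np.array([.9319,.3628])
q=ray(cal,[(195-.36+a/3.5,135-.36+b/3.5) for a,b in[(416,72),(446,158)]],.056)*1000
print(np.c_[(q-O)@x,(q-O)@y])
```

```text
[[64.89575615 51.9548066 ]
 [ 8.03858764 53.85196178]]
```

jog_arm([
  [[0,0,0],[0,0.004,0],0.0],
  [[0,0,0],[0,0.009,0],0.0],
  [[0,0,0],[0,0.014,0],0.0],
  [[0,0,0],[0,0.019,0],0.0],
  [[0,0,0],[0,0.024,0],0.0],
  [[0,0,0],[0,0.029,0],0.0],
  [[0,0,0],[0,0.034,0],0.0],
  [[0,0,0],[0,0.039,0],0.0],
  [[0,0,0],[0,0.044,0],0.0],
  [[0,0,0],[0,0.049,0],0.0],
  [[0,0,0],[0,0.054,0],0.0],
  [[0,0,0],[0,0.058,0],0.0],
])

```text
t: 5.43
tool_pos: [0.5624, 0.0101, 0.0523]
tool_rot: [3.089, 0.57, -0.0]
contact_force: [-0.1, -0.2, -0.8]
opening: 0.0002
```

```bash
python3 go.py 577 -26 52
```

```text
turn [ 0.   0.  -0.4] shift [0.0007 0.0389 0.0003] t 5.4333 [0.5624 0.0101 0.0523] [-0.1 -0.2 -0.8] 0.00019136108388824287
```

jog_arm([
  [[0,0,0],[0,0.004,0],0.0],
  [[0,0,0],[0,0.008,0],0.0],
  [[0,0,0],[0,0.012,0],0.0],
  [[0,0,0],[0,0.016,0],0.0],
  [[0,0,0],[0,0.02,0],0.0],
  [[0,0,0],[0,0.024,0],0.0],
  [[0,0,0],[0,0.027,0],0.0],
  [[0,0,0],[0,0.029,0],0.0],
  [[0,0,0],[0,0.03,0],0.0],
  [[0,0,0],[0,0.03,0],0.0],
])

```text
t: 6.27
tool_pos: [0.5731, -0.0176, 0.0524]
tool_rot: [3.089, 0.57, 0.0]
contact_force: [0.2, 0.5, 0.0]
opening: -0.0001
```

```bash
python3 go.py 577 -26 52
python3 - <<'E'
from h import *
for n in("scene","top"):
    im=get_image(n)[:,:,::-1]
    im=im[125:255,230:400] if n=='top' else im[150:310,200:400]
    cv2.imwrite(f"pics/{n}3.png",cv2.resize(im,None,fx=4,fy=4 if n=='top' else 3.5,interpolation=cv2.INTER_CUBIC))
E
```

```text
turn [ 0.01 -0.01 -0.4 ] shift [0.0006 0.0092 0.0004] t 6.2667 [ 0.5731 -0.0176  0.0524] [0.2 0.5 0. ] -6.603669742681513e-05
```

View pics/top3.png

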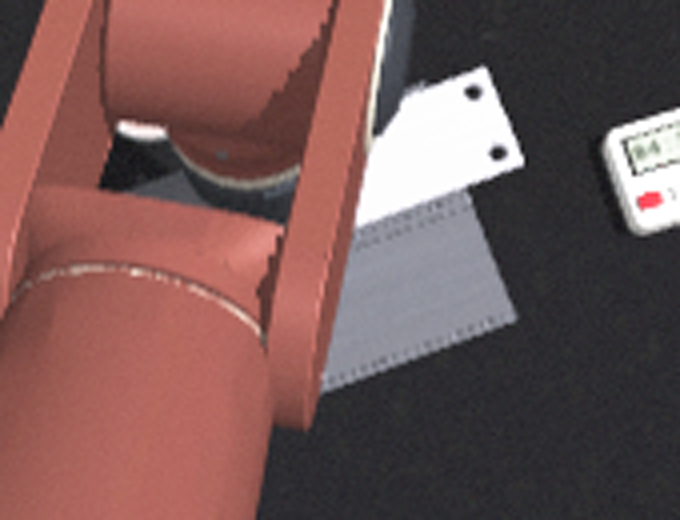

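View pics/scene3.png

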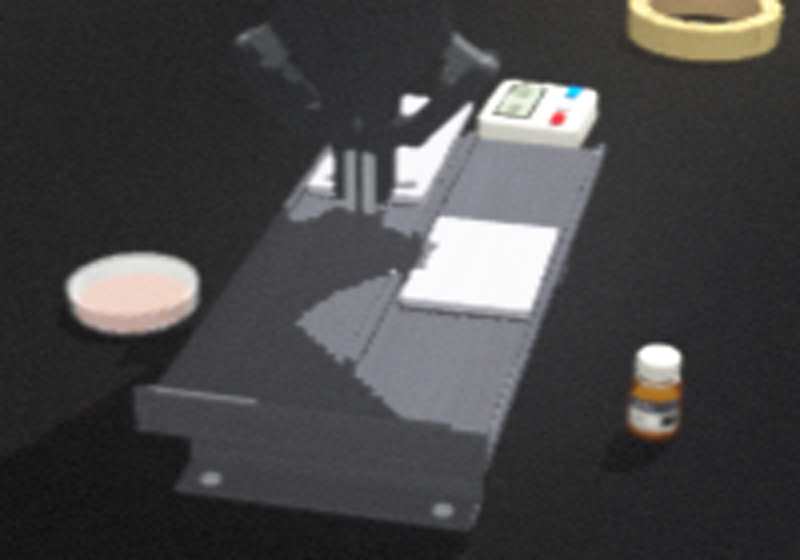

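Run:
```python
from h import *
cal=calibration("top")
O=np.array([576.5,-120]);y=np.array([-.3628,.9319]);x=np.array([.9319,.3628])
f=lambda l,z:ray(cal,[(230-.37+a/4,125-.37+b/4) for a,b in l],z)*1000
q=f([(486,68),(523,162)],.056);print(np.c_[(q-O)@x,(q-O)@y])
q=f([(468,193),(517,320)],.054);print(np.c_[(q-O)@x,(q-O)@y])
```

```text
[[ 64.48444637 -34.25109059]
 [  9.00187737 -33.64488372]]
[[  4.01421574  -0.42741995]
 [-68.87055891   0.39780445]]
```

jog_arm([
  [[0,0,0],[0,0.002,0],0.0],
  [[0,0,0],[0,0.004,0],0.0],
  [[0,0,0],[0,0.0055,0],0.0],
  [[0,0,0],[0,0.0055,0],0.0],
  [[0,0,0],[0,0.0055,0],0.0],
  [[0,0,0],[0,0.0,0],0.0],
  [[0,0,0],[0,-0.015,0],0.0],
  [[0,0,0],[0,-0.03,0],0.0],
  [[0,0,0],[0,-0.03,0],0.0],
  [[0,0,0],[0,-0.03,-0.03],0.0],
  [[0,0,0],[0,-0.03,-0.07],0.0],
  [[0,0,0],[0,-0.03,-0.1],0.0],
])

```text
t: 7.37
tool_pos: [0.5619, 0.0117, 0.154]
tool_rot: [3.089, 0.572, 0.0]
contact_force: [1.8, 0.3, 0.5]
opening: 0.0
```

jog_arm([
  [[0,0,0],[0,0,-0.04],0.0],
  [[0,0,0],[-0.02,-0.04,-0.08],0.0],
  [[0,0,0],[-0.04,-0.08,-0.08],0.0],
  [[0,0,0],[-0.06,-0.12,-0.08],0.0],
  [[0,0,0],[-0.08,-0.15,-0.08],0.0],
  [[0,0,0],[-0.1,-0.18,-0.08],0.0],
  [[0,0,0],[-0.1,-0.2,-0.08],0.0],
  [[0,0,0],[-0.1,-0.2,-0.08],0.0],
  [[0,0,0],[-0.1,-0.2,-0.08],0.0],
])

```text
t: 8.12
tool_pos: [0.3964, 0.163, 0.2324]
tool_rot: [3.088, 0.576, 0.002]
contact_force: [0.1, -0.2, -0.3]
opening: 0.0005
```

```bash
python3 go.py 577 -26 52
python3 - <<'E'
from h import *
for n in("scene","top"):
    im=get_image(n)[:,:,::-1]
    cv2.imwrite(f"pics/{n}4f.png",im)
    im=im[125:265,200:370] if n=='top' else im[150:310,200:400]
    cv2.imwrite(f"pics/{n}4.png",cv2.resize(im,None,fx=4,fy=4 if n=='top' else 3.5,interpolation=cv2.INTER_CUBIC))
E
```

```text
turn [ 0.03 -0.06 -0.17] shift [0.1001 0.2413 0.1806] t 8.1167 [0.3964 0.163  0.2324] [ 0.1 -0.2 -0.3] 0.0004598160556958768
```

View pics/top4.png

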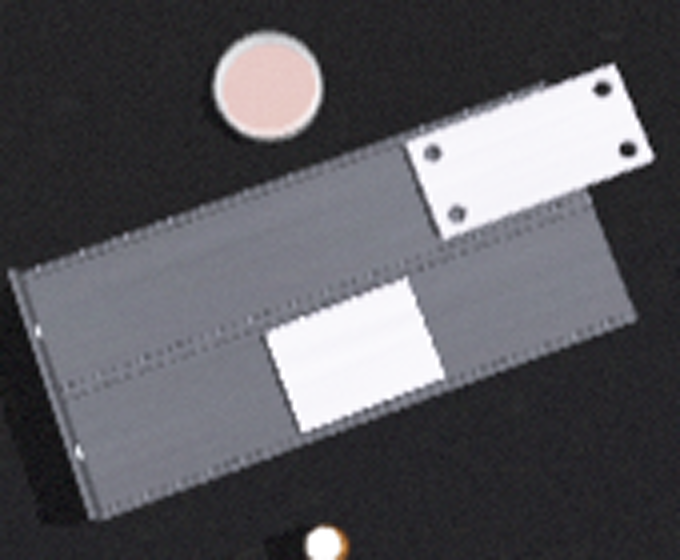

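View pics/scene4f.png

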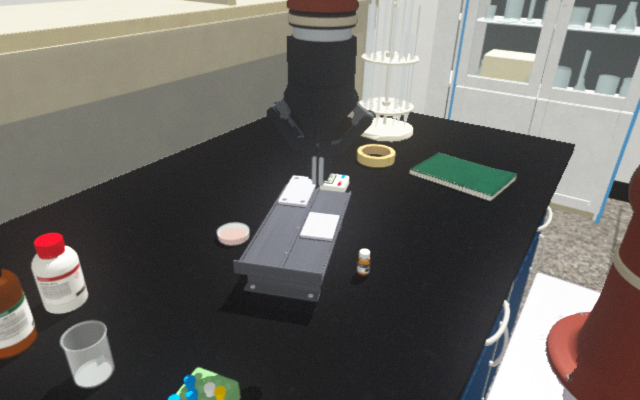

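Run:
```python
from h import *
cal=calibration("top")
O=np.array([576.5,-120]);y=np.array([-.3628,.9319]);x=np.array([.9319,.3628])
f=lambda l,z:ray(cal,[(200-.37+a/4,125-.37+b/4) for a,b in l],z)*1000
for n,l,z in(('long',[(614,64),(653,159),(442,240),(405,142)],.056),('open',[(590,193),(636,320)],.054),('short',[(264,331),(407,276),(444,379),(301,433)],.056)):
    q=f(l,z);print(n,np.c_[(q-O)@x,(q-O)@y].round(1))
a=cv2.imread('pics/top0.png').astype(int);b=cv2.imread('pics/top4f.png').astype(int)
d=np.abs(a-b).max(2)
for n,(u,v) in dict(vial=(281,261),petri=(267,147),timer=(398,167),short=(289,216)).items(): print(n,(d[v-22:v+22,u-22:u+22]>60).sum() if n!='short' else (d[v-12:v+12,u-12:u+12]>60).sum())
```

```text
long [[ 65.  -39.1]
 [  8.6 -39.2]
 [  7.2  81.1]
 [ 64.3  80.9]]
open [[  3.6  -1.4]
 [-68.7   0.9]]
short [[ -5.4 185.2]
 [ -4.4 105.1]
 [-62.5 106. ]
 [-62.7 185. ]]
vial 0
petri 22
timer 0
short 0
```

```bash
python3 -c "
from station import job;print(job.finish_job())"
```

```text
the job is handed in; nothing more can be done
None
```

I pushed the long plate along its lane with the closed fingertips, backed off, raised the arm clear and handed the job in at about 8.1 s. No verdict was reported.

**Long plate:** in the last top picture its leading edge is about 39 mm past the open end. That figure is good to about 2 mm, and the target was 28 to 51 mm. The plate is in line with the ledge to within about 0.02 rad and looks flat in both the top and scene pictures.

**Other items:** the short plate is within 1 mm of where it started. The pictures before and after show no change at the vial or timer. The check area around the dish showed 22 changed pixels, probably the corner the long plate moved out of, since the dish itself looks unmoved.

**Disagreement:** the wrist camera put the ledge about 5 mm farther to the +x side than the top camera did. I shifted the push line about 1 to 2 mm that way, and the fingers had about 16 mm to spare on each side of the lane.

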